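# Load the round glaze test tiles onto their kiln setters

### The job

Pick out the four round glaze test tiles and put each one on the kiln setter of its own size: the smallest tile on the smallest setter, and so on up to the largest. Lay them flat and centred, glazed side up, setting each down gently without dropping it, and leave the two square tiles where they lie.

Things in the scene. Friction and masses are not known exactly. Their poses are not given: they have to be found in the camera images.
- tile_small: loose round flat ceramic test tile, terracotta with a white glazed upper face, 30 mm diameter, 10 mm thick, lying flat on the bench. Origin: centre of its underside; z points up out of the glazed face; yaw has no meaning.
- tile_medium: loose round flat ceramic test tile, terracotta with a white glazed upper face, 42 mm diameter, 10 mm thick, lying flat on the bench. Origin: centre of its underside; z points up out of the glazed face; yaw has no meaning.
- tile_large: loose round flat ceramic test tile, terracotta with a white glazed upper face, 54 mm diameter, 10 mm thick, lying flat on the bench. Origin: centre of its underside; z points up out of the glazed face; yaw has no meaning.
- tile_largest: loose round flat ceramic test tile, terracotta with a white glazed upper face, 66 mm diameter, 10 mm thick, lying flat on the bench. Origin: centre of its underside; z points up out of the glazed face; yaw has no meaning.
- square_a: loose SQUARE flat ceramic tile of the same clay and glaze, 46 x 46 mm, 10 mm thick, lying flat on the bench; stays where it is. Origin: centre of its underside; x and y along its edges, z up.
- square_b: loose SQUARE flat ceramic tile of the same clay and glaze, 46 x 46 mm, 10 mm thick, lying flat on the bench; stays where it is. Origin: centre of its underside; x and y along its edges, z up.
- setter_small: fixed round off-white fireclay setter, an upright cylinder 24 mm in diameter, 25 mm tall, on the dark grey kiln shelf (fixed slab 270 x 270 x 12 mm on the bench): its flat top is 37 mm above the bench. For the 30 mm tile, which overhangs it 3 mm all round. Other setters are at least 105 mm away between centres. Origin: centre of its underside; z up.
- setter_medium: fixed round off-white fireclay setter, an upright cylinder 36 mm in diameter, 25 mm tall, on the dark grey kiln shelf (fixed slab 270 x 270 x 12 mm on the bench): its flat top is 37 mm above the bench. For the 42 mm tile, which overhangs it 3 mm all round. Other setters are at least 105 mm away between centres. Origin: centre of its underside; z up.
- setter_large: fixed round off-white fireclay setter, an upright cylinder 48 mm in diameter, 25 mm tall, on the dark grey kiln shelf (fixed slab 270 x 270 x 12 mm on the bench): its flat top is 37 mm above the bench. For the 54 mm tile, which overhangs it 3 mm all round. Other setters are at least 105 mm away between centres. Origin: centre of its underside; z up.
- setter_largest: fixed round off-white fireclay setter, an upright cylinder 60 mm in diameter, 25 mm tall, on the dark grey kiln shelf (fixed slab 270 x 270 x 12 mm on the bench): its flat top is 37 mm above the bench. For the 66 mm tile, which overhangs it 3 mm all round. Other setters are at least 105 mm away between centres. Origin: centre of its underside; z up.
There are look-alikes about, which are no part of the job. Leave any blue look-alike of the tile_small alone. Leave any turquoise look-alike of the tile_medium alone.

How it is judged (in metres and radians):
At the end, for the whole second after the job is handed in: Each round tile lies flat (within 0.1 rad), glazed side up, on the top of the setter of its own size, its centre within 10 mm of the setter's axis, released and at rest; neither square tile is more than 15 mm from where it started (horizontal distance between tile_small and setter_small below 0.01 m and z of tile_small in the frame of setter_small between 0.022 and 0.028 m and angle between each of tile_small, tile_medium, tile_large, tile_largest's own z axis and vertical below 0.1 rad and linear speed of each of tile_small, tile_medium, tile_large, tile_largest below 0.02 m/s and horizontal distance between tile_medium and setter_medium below 0.01 m and z of tile_medium in the frame of setter_medium between 0.022 and 0.028 m and horizontal distance between tile_large and setter_large below 0.01 m and z of tile_large in the frame of setter_large between 0.022 and 0.028 m and horizontal distance between tile_largest and setter_largest below 0.01 m and z of tile_largest in the frame of setter_largest between 0.022 and 0.028 m and distance of each of square_a, square_b from where it was at the start of the episode below 0.015 m); the robot touches nothing.
It fails at once if a round tile is dropped or thrown (moves faster than 0.6 m/s while the fingers do not hold it) ((linear speed of tile_small above 0.6 m/s and contact force between tile_small and the fingers below 0.05 N) or (linear speed of tile_medium above 0.6 m/s and contact force between tile_medium and the fingers below 0.05 N) or (linear speed of tile_large above 0.6 m/s and contact force between tile_large and the fingers below 0.05 N) or (linear speed of tile_largest above 0.6 m/s and contact force between tile_largest and the fingers below 0.05 N)).
It fails at once if a square tile is moved more than 15 mm from its place (distance of any of square_a, square_b from where it was at the start of the episode above 0.015 m).
It also fails if it takes over 102 s, if anything falls off the work surface, if the arm or the gripper's body presses on something with over 40 N, if the wrist force passes 120 N, or if a joint passes its speed limit or range.

### The arm

A 6-joint arm with a two-finger parallel gripper is mounted at the origin on the work surface. World frame = base frame: x ahead of the robot, y to its left, z up, the work surface at z = 0. Lengths are in mm, angles in rad, forces in N, time in s.
With the tool pointing down it reaches from about 250 to 850 mm from the base axis. Payload 12.5 kg.
Tool frame: the origin (TCP) lies on the centre line of the jaws, within the pads' length; the fingertips stand 8 mm ahead of it and the grasp point (between the pads) lies 11 mm behind it; z points along the fingers, y is the line along which they close (so a half turn about z gives the same grasp; the last joint's range is limited). The gripper opens to 93 mm and grips with 3 to 60 N. Pads are 15 mm wide; open, the fingers measure 128 mm over their backs; the gripper's body (75 mm by 188 mm) begins 65 mm behind the grasp point.
Start: joints at [1.19, 0.351, 1.652, -0, 1.139, -0.085], TCP at [160.296, 526.108, 226.633] pointing down, gripper open.
Joint ranges: [-2.75, 2.75], [-0.79, 2.1], [0.01, 2.65], [-1.57, 4.71], [0.07, 3.14], [-2.87, 2.87]. Speed limits (rad/s): [2.22, 2.22, 2.79, 3.14, 3.14, 3.14].

### API

Orientations are given as a unit quaternion [w, x, y, z].
In Python, from bench import ctrl gives the robot as it stands. The module is installed in compiled form; this text tells all that it offers.
- The arm moves only by the shell command python3 -m handwheel 'ROWS' [FORCE]. ROWS is JSON, a list of rows, each an object of numbers: "gripper": the opening, from 0 (shut) to 1 (fully open); "x", "y", "z": the shift along the tool's x, y, z in m; "wx", "wy", "wz": the turn, a rotation vector about the tool's x, y, z in rad. A call has 1 to 5 rows; each row is the pose to reach, as a shift and turn from the pose commanded when the call began, along the tool's axes at that moment; what a row does not reach only later rows make up. A row lasts 1/8 s, in which the tool goes at most 62.5 mm and 10.7 degrees, less where a joint would pass 70% of its speed; a pose out of reach is approached as far as the arm can. A call with a gripper value outside its range is refused whole. The fingers move at their own pace and stop on an object; FORCE is the grip in N (left out, the last holds). Time passes only in rows, so rows that repeat a pose let the fingers close. It gives the time, the measured TCP pose, the force, the opening and the grip force at its end, in the units of the state.
- ctrl.observe(): the state, without advancing time (a new reading comes with each control period).
- ctrl.grab_frame(name): name is "side" or "top" or "wrist"; returns the picture (420x560x3 uint8, blue, green, red); there is no depth.
- ctrl.camera_params(name): a dict with "K" (3x3 intrinsics, pixels), "dist_coeffs" ([k1, k2, p1, p2, k3] as OpenCV has them; the pictures are not rectified), "extrinsics" (4x4, takes a point from camera to world coordinates); the wrist camera has in their place "tool_from_camera" (4x4, takes a point from camera to tool coordinates, whose origin is the TCP and whose axes are the flange's). Camera axes: x right, y down, z forward; pixel columns grow to the right and rows downward; lengths in mm; the calibration is good to about 2 mm. A picture is of the moment at which its call begins: read the wrist's pose just before it. camera_params takes no time and is no camera call.
- ctrl.job_done(): hands the job in; it is judged then, once.
The state is a dict: "time_s": time; "joints": joint angles; "qd": joint speeds; "tau": joint torques, N m; "position": TCP position; "tcp_rot": TCP orientation; "force": force on the tool from outside, world axes, zero at the start; "torque": the same for the moment, N m; "opening": opening from 0.0 (shut) to 1.0 (fully open); "finger_force": force on a finger pad.
Only numpy, scipy, OpenCV 4.12 (cv2) and the standard library are available. Lean on these libraries where they do the work, as an engineer would, in place of code of your own. Each camera call takes 0.05 s, during which the arm holds its last target. There are 200 camera calls.

## Working session

There is one attempt and no reset: what is moved stays moved. The work goes in short steps, Python scripts to look and compute and a shell command to move; the robot and the scene stay as the last step left them, time stands still between calls to the robot, and variables do not carry over. Pictures are saved under pics/ and viewed, at most 14 in all, crops included, and the job is handed in when it is done.

```bash
mkdir -p pics; ls; cat > h.py <<'E'
from bench import ctrl
import numpy as np, cv2
def cam(n):
    p=ctrl.camera_params(n); return np.array(p["K"],float),np.array(p["dist_coeffs"],float),np.array(p.get("extrinsics",p.get("tool_from_camera")),float)
def cast(n,uv,z,T=None):
    K,d,E=cam(n)
    if T is not None: E=T@E
    q=cv2.undistortPoints(np.array(uv,float).reshape(-1,1,2),K,d).reshape(-1,2)
    r=np.c_[q,np.ones(len(q))]@E[:3,:3].T; o=E[:3,3]
    return o+r*((z-o[2])/r[:,2])[:,None]
def tool():
    s=ctrl.observe(); w,x,y,z=s["tcp_rot"]
    from scipy.spatial.transform import Rotation as R
    T=np.eye(4); T[:3,:3]=R.from_quat([x,y,z,w]).as_matrix(); T[:3,3]=s["position"]; return T
E
python3 - <<'E'
from h import *
s=ctrl.observe(); print(s)
print(np.round(tool(),3))
for n in("top","side"):
    cv2.imwrite(f"pics/{n}0.png",ctrl.grab_frame(n)); K,d,E=cam(n); print(n,np.round(K,1).tolist(),d,np.round(E,3).tolist())
print(cam("wrist"))
E
```

```text
pics
{'time_s': 0.0, 'joints': array([ 1.19042957e+00,  3.51265604e-01,  1.65242517e+00,  6.95587395e-06,
        1.13908824e+00, -8.45539385e-02]), 'qd': array([-0.00124238, -0.00095452,  0.00052461,  0.0004417 ,  0.00157892,
       -0.00043055]), 'tau': array([-1.13002177e-03, -4.97332549e+01, -2.85246670e+01,  6.98674796e-02,
        2.57753162e-02, -9.04819080e-05]), 'position': array([160.15970983, 525.81484473, 226.08492525]), 'tcp_rot': array([-1.39725305e-04,  1.47369138e-01,  9.89081385e-01, -5.76497343e-04]), 'force': array([ 0.22017008,  0.33351706, -0.50294838]), 'torque': array([ 0.01548952, -0.00301994,  0.00909057]), 'finger_force': 0.0, 'opening': 1.0011280434150658}
[[-9.57000e-01  2.92000e-01 -0.00000e+00  1.60160e+02]
 [ 2.92000e-01  9.57000e-01 -1.00000e-03  5.25815e+02]
 [ 0.00000e+00 -1.00000e-03 -1.00000e+00  2.26085e+02]
 [ 0.00000e+00  0.00000e+00  0.00000e+00  1.00000e+00]]
top [[444.9, 0.0, 273.6], [0.0, 444.9, 208.5], [0.0, 0.0, 1.0]] [-0.02998084  0.          0.          0.          0.        ] [[0.033, -0.975, 0.219, 330.351], [-0.999, -0.034, 0.002, -46
[... 186 characters left out ...]
  ] [[0.952, -0.154, 0.266, 276.559], [-0.307, -0.484, 0.819, -861.196], [0.003, -0.861, -0.508, 546.953], [0.0, 0.0, 0.0, 1.0]]
(array([[302.63608008,   0.        , 282.38621524],
       [  0.        , 302.63608008, 209.03053609],
       [  0.        ,   0.        ,   1.        ]]), array([-0.05892042,  0.        ,  0.        ,  0.        ,  0.        ]), array([[ 8.32328633e-04, -9.57726739e-01, -2.87678295e-01,
         7.96288402e+01],
       [ 9.99999634e-01,  8.54842425e-04,  4.73545629e-05,
        -3.54315780e-01],
       [ 2.00566881e-04, -2.87678229e-01,  9.57727099e-01,
        -1.58953047e+02],
       [ 0.00000000e+00,  0.00000000e+00,  0.00000000e+00,
         1.00000000e+00]]))
```

View pics/top0.png

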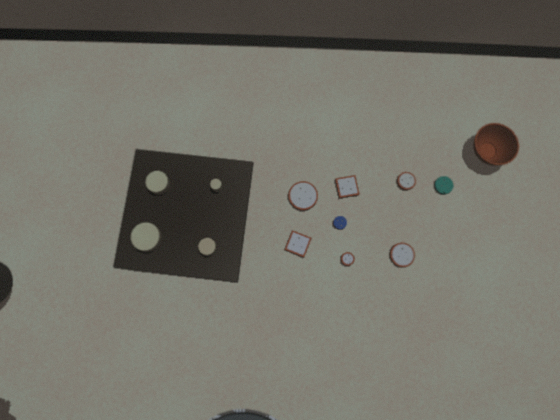

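View pics/side0.png

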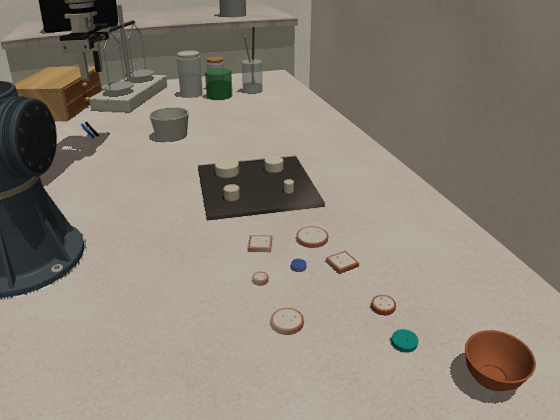

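The top picture shows the setters at about (157,182), (216,185), (145,237) and (207,247). The round tiles are at (303,195), (406,181), (402,254) and (347,259), the squares at (347,187) and (298,243), with a blue look-alike at (340,223) and a turquoise one at (444,185). The side picture agrees.

```bash
python3 - <<'E'
from h import *
im=cv2.imread("pics/top0.png"); lab=cv2.cvtColor(cv2.GaussianBlur(im,(3,3),0),cv2.COLOR_BGR2LAB).astype(float)
bg=cv2.medianBlur(lab.astype(np.uint8),101).astype(float)
for nm,m,z in(("tile",(np.hypot(*(lab-bg)[...,1:].transpose(2,0,1))>5),10),("set",lab[...,0]>95,37)):
    m=m.astype(np.uint8)*255; m[:140]=0; m[285:]=0
    if nm=="set":
        sh=np.zeros_like(m); cv2.fillConvexPoly(sh,np.array([[138,154],[249,164],[236,277],[118,265]]),255); m&=sh
    else: m[:,:262]=0
    for c in cv2.findContours(m,cv2.RETR_EXTERNAL,cv2.CHAIN_APPROX_NONE)[0]:
        if cv2.contourArea(c)<40: continue
        (x,y),r=cv2.minEnclosingCircle(c); M=cv2.moments(c); u=(M['m10']/M['m00'],M['m01']/M['m00'])
        P=cast("top",[u],z)[0]; q=cast("top",c.reshape(-1,2),z)[:,:2]; A=cv2.contourArea(q.astype(np.float32))
        print(nm,np.round(u,1),np.round(P,1),"eqdia",round(2*(A/np.pi)**.5,1),"encl",round(2*cv2.minEnclosingCircle(q.astype(np.float32))[1],1),im[int(u[1]),int(u[0])], np.round(cv2.minAreaRect(q.astype(np.float32))[2],0))
E
```

```text
tile [347.2 258.5] [ 439.4 -206.2   10. ] eqdia 28.9 encl 32.1 [146 137 132] 2.0
tile [401.9 254.3] [ 452.4 -324.6   10. ] eqdia 53.8 encl 56.4 [140 138 131] 2.0
tile [297.6 243.4] [468.6 -99.   10. ] eqdia 52.0 encl 63.4 [146 138 133] 69.0
tile [339.7 222.2] [ 518.4 -189.9   10. ] eqdia 31.5 encl 34.1 [105  67  53] 46.0
tile [302.6 195.3] [ 576.1 -107.6   10. ] eqdia 65.2 encl 67.8 [142 137 132] 47.0
tile [443.8 184.6] [ 612.  -423.5   10. ] eqdia 42.3 encl 45.1 [85 93 42] 44.0
tile [346.9 186.2] [ 600.5 -205.8   10. ] eqdia 51.6 encl 63.2 [140 136 130] 12.0
tile [406.2 180.2] [ 619.2 -339.1   10. ] eqdia 42.3 encl 44.6 [135 136 130] 2.0
tile [496.5 150.9] [ 696.8 -549.9   10. ] eqdia 82.0 encl 111.0 [36 45 76] 2.0
set [206.5 245.8] [453.   93.4  37. ] eqdia 32.9 encl 35.2 [107 123 127] 48.0
set [144.6 235.9] [469.3 225.3  37. ] eqdia 57.4 encl 59.7 [117 135 131] 2.0
set [215.4 183.5] [588.9  83.   37. ] eqdia 20.9 encl 22.9 [112 130 131] 3.0
set [156.2 180.9] [590.3 211.6  37. ] eqdia 45.6 encl 47.5 [114 132 130] 50.0
```

All sizes match: small (439,-206), medium (619,-339), large (452,-325), largest (576,-108). The setters are medium (453,93), largest (469,225), small (589,83), large (590,212). The present yaw keeps the fingers clear of the neighbours, so I'm moving above the largest tile now.

```bash
cat >> h.py <<'E'
def to(*p):
    T=tool(); return np.round(T[:3,:3].T@(np.array(p,float)-T[:3,3])/1000,4).tolist()
def look(name,z=10,near=None):
    T=tool(); im=ctrl.grab_frame("wrist"); cv2.imwrite(f"pics/{name}.png",im)
    lab=cv2.cvtColor(cv2.GaussianBlur(im,(5,5),0),cv2.COLOR_BGR2LAB).astype(float)
    bg=np.median(lab.reshape(-1,3),0)
    m=(np.hypot(*(lab-bg)[...,1:].transpose(2,0,1))>5).astype(np.uint8) if z<20 else (lab[...,0]>95).astype(np.uint8)
    for c in cv2.findContours(m,cv2.RETR_EXTERNAL,cv2.CHAIN_APPROX_NONE)[0]:
        if cv2.contourArea(c)<200: continue
        M=cv2.moments(c); u=(M['m10']/M['m00'],M['m01']/M['m00'])
        q=cast("wrist",c.reshape(-1,2),z,T)[:,:2].astype(np.float32); A=cv2.contourArea(q)
        M=cv2.moments(q); print(np.round(u),"xy",np.round([M['m10']/M['m00'],M['m01']/M['m00']],1),"dia",round(2*(A/np.pi)**.5,1))
E
R='[{"x":-0.194,"y":-0.162,"z":0.032},{"x":-0.194,"y":-0.162,"z":0.032},{"x":-0.194,"y":-0.162,"z":0.032},{"x":-0.194,"y":-0.162,"z":0.032},{"x":-0.194,"y":-0.162,"z":0.032}]'
python3 -m handwheel '[{"x":-0.05,"y":-0.042,"z":0.0},{"x":-0.098,"y":-0.082},{"x":-0.146,"y":-0.122},{"x":-0.194,"y":-0.162}, {"x":-0.194,"y":-0.162}]'
python3 -m handwheel '[{"x":-0.048,"y":-0.04,"z":0.0},{"x":-0.096,"y":-0.08},{"x":-0.144,"y":-0.12},{"x":-0.194,"y":-0.162}, {"x":-0.194,"y":-0.162}]'
python3 -m handwheel '[{"x":-0.048,"y":-0.04,"z":0.0},{"x":-0.096,"y":-0.08,"z":0.03},{"x":-0.144,"y":-0.12,"z":0.06},{"x":-0.194,"y":-0.162,"z":0.09}, {"x":-0.194,"y":-0.162,"z":0.09}]'
python3 - <<'E'
from h import *
print(ctrl.observe()["joints"],tool()[:3,3]); look("w1"); print(to(576,-108,10))
E
```

```text
[ 1.19042661e+00  3.51200903e-01  1.65233848e+00  2.86992053e-05
  1.13906851e+00 -8.45994634e-02] [160.17485633 525.86269828 226.15330776]
[417. 383.] xy [546.1 652.8] dia 172.3
[463. 325.] xy [450.8 724.2] dia 50.1
[258. 350.] xy [422.3 394.5] dia 454.4
[408. 106.] xy [112.7 695.3] dia 37.1
[397.  98.] xy [ 99.8 683.9] dia 46.0
[540.   4.] xy [ 42.  872.9] dia 25.0
[-0.5825, -0.485, 0.2166]invalid input
invalid input
invalid input
```

```bash
python3 -m handwheel '[{"gripper":1,"x":-0.05,"y":-0.042,"z":0,"wx":0,"wy":0,"wz":0},{"gripper":1,"x":-0.098,"y":-0.082,"z":0,"wx":0,"wy":0,"wz":0},{"gripper":1,"x":-0.146,"y":-0.122,"z":0,"wx":0,"wy":0,"wz":0},{"gripper":1,"x":-0.194,"y":-0.162,"z":0,"wx":0,"wy":0,"wz":0}]'
```

```text
time_s: 0.65
position: [297.8, 315.2, 226.7]
tcp_rot: [0.0, 0.147, 0.989, 0.0]
force: [0.4, 0.9, 1.1]
opening: 1.004
finger_force: 0.0
```

All keys are needed. Continuing.

```bash
python3 -m handwheel '[{"gripper":1,"x":-0.048,"y":-0.04,"z":0,"wx":0,"wy":0,"wz":0},{"gripper":1,"x":-0.096,"y":-0.08,"z":0,"wx":0,"wy":0,"wz":0},{"gripper":1,"x":-0.144,"y":-0.12,"z":0,"wx":0,"wy":0,"wz":0},{"gripper":1,"x":-0.194,"y":-0.162,"z":0,"wx":0,"wy":0,"wz":0}]'
python3 -m handwheel '[{"gripper":1,"x":-0.048,"y":-0.04,"z":0.01,"wx":0,"wy":0,"wz":0},{"gripper":1,"x":-0.096,"y":-0.08,"z":0.04,"wx":0,"wy":0,"wz":0},{"gripper":1,"x":-0.144,"y":-0.12,"z":0.06,"wx":0,"wy":0,"wz":0},{"gripper":1,"x":-0.194,"y":-0.161,"z":0.09,"wx":0,"wy":0,"wz":0},{"gripper":1,"x":-0.194,"y":-0.161,"z":0.09,"wx":0,"wy":0,"wz":0}]'
python3 - <<'E'
from h import *
print(ctrl.observe()["joints"],tool()[:3,3]); look("w2"); print(to(576,-108,10))
E
```

```text
time_s: 1.15
position: [434.8, 105.8, 226.7]
tcp_rot: [0.0, 0.147, 0.989, 0.0]
force: [0.3, 1.5, -0.9]
opening: 0.999
finger_force: 0.0
time_s: 1.78
position: [572.9, -105.1, 134.7]
tcp_rot: [-0.001, 0.149, 0.989, 0.0]
force: [-1.7, 0.8, -0.3]
opening: 1.002
finger_force: 0.0
[-2.61368485e-01  5.16561837e-01  1.64659267e+00 -1.62379009e-04
  9.80613669e-01 -1.53391774e+00] [ 572.86314704 -105.13653229  134.66406285]
[416. 383.] xy [845.2  -5.4] dia 133.0
[463. 325.] xy [774.  50.] dia 39.7
[102. 325.] xy [ 652.3 -347.1] dia 39.9
[259. 349.] xy [ 751.9 -197.1] dia 336.6
[281. 208.] xy [ 577.9 -108.2] dia 67.5
[182. 177.] xy [ 519.5 -189.6] dia 31.8
[493. 169.] xy [599.2 100.8] dia 24.4
[ 32. 154.] xy [ 454.1 -323.8] dia 57.7
[133. 101.] xy [ 441.2 -206.2] dia 31.5
[255.  94.] xy [469.8 -99.7] dia 52.8
[482.   9.] xy [457.  109.7] dia 25.6
[398.  71.] xy [492.8  26.3] dia 58.9
[-0.0038, -0.0017, 0.1245]
```

View pics/w2.png

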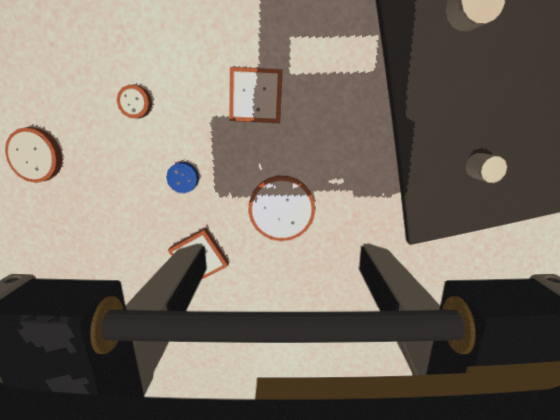

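The wrist view shows the largest tile at (281,208), between the open jaws, and square_b's corner at (205,230), clear of the left finger. The position agrees with the top camera to within 2 mm.

```bash
python3 -m handwheel '[{"gripper":0.88,"x":0,"y":0,"z":0.03,"wx":0,"wy":0,"wz":0},{"gripper":0.88,"x":0,"y":0,"z":0.06,"wx":0,"wy":0,"wz":0},{"gripper":0.88,"x":-0.001,"y":0,"z":0.06,"wx":0,"wy":0,"wz":0}]'
python3 -c "
from h import *
print(to(577,-108,10), cam('wrist')[1][0])"
```

```text
time_s: 2.2
position: [572.2, -101.8, 75.7]
tcp_rot: [-0.002, 0.147, 0.989, 0.0]
force: [-0.1, -0.3, 0.4]
opening: 0.877
finger_force: 0.0
[-0.0066, -0.0046, 0.0657] -0.05892042204715198
```

```bash
python3 -m handwheel '[{"gripper":0.88,"x":-0.0066,"y":-0.0046,"z":0.02,"wx":0,"wy":0,"wz":0},{"gripper":0.88,"x":-0.0066,"y":-0.0046,"z":0.04,"wx":0,"wy":0,"wz":0},{"gripper":0.88,"x":-0.0066,"y":-0.0046,"z":0.04,"wx":0,"wy":0,"wz":0}]'
python3 -c "
from h import *
T=tool();print(np.round(T,4),to(577,-108,10));look('w3')"
```

```text
time_s: 2.58
position: [577.8, -108.8, 36.0]
tcp_rot: [-0.001, 0.147, 0.989, 0.0]
force: [-0.9, 0.8, 0.1]
opening: 0.88
finger_force: 0.0
[[-9.566000e-01  2.912000e-01 -1.900000e-03  5.777798e+02]
 [ 2.912000e-01  9.567000e-01  6.000000e-04 -1.088400e+02]
 [ 2.000000e-03 -0.000000e+00 -1.000000e+00  3.602590e+01]
 [ 0.000000e+00  0.000000e+00  0.000000e+00  1.000000e+00]] [0.0009, 0.0006, 0.026]
[404. 383.] xy [726.  -44.6] dia 91.5
[442. 326.] xy [677.6 -14.6] dia 25.3
[122. 326.] xy [ 608.4 -243.4] dia 25.4
[284. 241.] xy [ 577.5 -108.1] dia 67.3
[137. 196.] xy [ 519.5 -189. ] dia 32.3
[61. 82.] xy [ 441.6 -205.3] dia 32.7
[244.  70.] xy [469.9 -99.5] dia 52.5
[271. 339.] xy [ 666.9 -154.2] dia 222.3
```

Aligned to within 1 mm. Descending and gripping at 20 N.

```bash
python3 -m handwheel '[{"gripper":0.88,"x":0.0005,"y":0.0005,"z":0.014,"wx":0,"wy":0,"wz":0},{"gripper":0.88,"x":0.0005,"y":0.0005,"z":0.026,"wx":0,"wy":0,"wz":0},{"gripper":0.88,"x":0.0005,"y":0.0005,"z":0.026,"wx":0,"wy":0,"wz":0},{"gripper":0.6,"x":0.0005,"y":0.0005,"z":0.026,"wx":0,"wy":0,"wz":0},{"gripper":0.6,"x":0.0005,"y":0.0005,"z":0.026,"wx":0,"wy":0,"wz":0}]' 20
python3 -m handwheel '[{"gripper":0.6,"x":0,"y":0,"z":0,"wx":0,"wy":0,"wz":0},{"gripper":0.6,"x":0,"y":0,"z":0,"wx":0,"wy":0,"wz":0}]' 20
```

```text
time_s: 3.25
position: [578.5, -108.9, 11.0]
tcp_rot: [0.0, 0.147, 0.989, -0.0]
force: [0.6, -0.1, -0.7]
opening: 0.711
finger_force: 0.3
time_s: 3.5
position: [578.5, -108.9, 11.0]
tcp_rot: [0.0, 0.147, 0.989, -0.0]
force: [0.1, 1.0, 2.6]
opening: 0.702
finger_force: 20.0
```

Held (opening 65 mm). The tile is on the bench with TCP z=11, so on the setter TCP z=48. Lifting, and looking at the setters on the way.

```bash
python3 -m handwheel '[{"gripper":0.6,"x":0,"y":0,"z":-0.02,"wx":0,"wy":0,"wz":0},{"gripper":0.6,"x":0,"y":0,"z":-0.05,"wx":0,"wy":0,"wz":0},{"gripper":0.6,"x":0,"y":0,"z":-0.09,"wx":0,"wy":0,"wz":0},{"gripper":0.6,"x":0.02,"y":0.02,"z":-0.12,"wx":0,"wy":0,"wz":0},{"gripper":0.6,"x":0.05,"y":0.05,"z":-0.14,"wx":0,"wy":0,"wz":0}]'
python3 -m handwheel '[{"gripper":0.6,"x":0.03,"y":0.03,"z":0,"wx":0,"wy":0,"wz":0},{"gripper":0.6,"x":0.06,"y":0.06,"z":0,"wx":0,"wy":0,"wz":0},{"gripper":0.6,"x":0.09,"y":0.083,"z":0,"wx":0,"wy":0,"wz":0},{"gripper":0.6,"x":0.09,"y":0.083,"z":0,"wx":0,"wy":0,"wz":0},{"gripper":0.6,"x":0.09,"y":0.083,"z":0,"wx":0,"wy":0,"wz":0}]'
python3 -c "
from h import *
look('w4',37);print(to(469.3,225.3,100))"
```

```text
time_s: 4.12
position: [545.1, -46.3, 153.3]
tcp_rot: [0.001, 0.148, 0.989, -0.0]
force: [0.5, 0.4, -1.0]
opening: 0.703
finger_force: 20.0
time_s: 4.75
position: [483.6, 58.9, 151.5]
tcp_rot: [0.001, 0.147, 0.989, 0.0]
force: [-0.2, -0.6, -0.5]
opening: 0.701
finger_force: 20.0
[279. 361.] xy [658.3   1. ] dia 118.3
[370. 280.] xy [586.7 122.5] dia 43.0
[453. 257.] xy [585.9 208.4] dia 55.4
[280. 267.] xy [546.6  36.2] dia 114.9
[309. 164.] xy [453.   92.9] dia 34.9
[450. 140.] xy [468.8 221.9] dia 65.4
[229. 121.] xy [414.   21.9] dia 335.2
[0.0625, 0.1552, 0.0512]
```

View pics/w4.png

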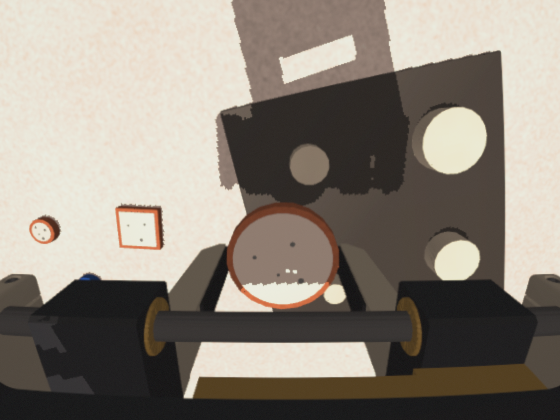

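The wrist view shows the held tile at (283,255). The medium setter is at (309,164), the largest at (452,140) and the large at (456,260), the last two with their lit sides included. I'm re-measuring those tops with a higher threshold.

```bash
python3 -c "
from h import *
T=tool();im=cv2.imread('pics/w4.png');g=cv2.GaussianBlur(im,(3,3),0)[...,2]
for t in(205,220):
  m=(g>t).astype(np.uint8);m[:,:405]=0;m[:100]=0;m[275:]=0;m[:,492:]=0
  for c in cv2.findContours(m,0,1)[0]:
    if cv2.contourArea(c)<300: continue
    q=cast('wrist',c.reshape(-1,2),37,T)[:,:2].astype(np.float32)
    print(t,cv2.minEnclosingCircle(q),2*(cv2.contourArea(q)/np.pi)**.5)
"
```

```text
205 ((591.0065307617188, 211.37759399414062), 23.01319122314453) 42.21509268125004
205 ((469.8483581542969, 224.81436157226562), 29.187837600708008) 57.38826494864833
220 ((590.9376831054688, 211.3760986328125), 22.581180572509766) 41.41939225794015
220 ((469.8594055175781, 224.88832092285156), 28.75359344482422) 56.58320181358916
```

The wrist and top views agree within 1 mm: largest setter (469.5,225), large (590.5,211.5). Moving over.

```bash
python3 -m handwheel '[{"gripper":0.6,"x":0.015,"y":0.04,"z":0.01,"wx":0,"wy":0,"wz":0},{"gripper":0.6,"x":0.031,"y":0.078,"z":0.02,"wx":0,"wy":0,"wz":0},{"gripper":0.6,"x":0.046,"y":0.117,"z":0.035,"wx":0,"wy":0,"wz":0},{"gripper":0.6,"x":0.0625,"y":0.155,"z":0.05,"wx":0,"wy":0,"wz":0},{"gripper":0.6,"x":0.0625,"y":0.155,"z":0.05,"wx":0,"wy":0,"wz":0}]'
python3 -m handwheel '[{"gripper":0.6,"x":0,"y":0,"z":0.015,"wx":0,"wy":0,"wz":0},{"gripper":0.6,"x":0,"y":0,"z":0.03,"wx":0,"wy":0,"wz":0},{"gripper":0.6,"x":0,"y":0,"z":0.03,"wx":0,"wy":0,"wz":0}]'
python3 -c "
from h import *
print(to(469.5,225,49))"
```

```text
time_s: 5.42
position: [468.3, 226.8, 99.7]
tcp_rot: [-0.001, 0.146, 0.989, -0.0]
force: [-0.1, 0.1, -1.4]
opening: 0.705
finger_force: 20.0
time_s: 5.8
position: [468.0, 224.6, 69.3]
tcp_rot: [-0.001, 0.148, 0.989, -0.001]
force: [0.2, -0.1, -1.1]
opening: 0.701
finger_force: 20.0
[-0.0014, 0.0009, 0.0203]
```

```bash
python3 -m handwheel '[{"gripper":0.6,"x":-0.001,"y":0.0005,"z":0.006,"wx":0,"wy":0,"wz":0},{"gripper":0.6,"x":-0.001,"y":0.0005,"z":0.012,"wx":0,"wy":0,"wz":0},{"gripper":0.6,"x":-0.001,"y":0.0005,"z":0.018,"wx":0,"wy":0,"wz":0},{"gripper":0.6,"x":-0.001,"y":0.0005,"z":0.020,"wx":0,"wy":0,"wz":0},{"gripper":0.6,"x":-0.001,"y":0.0005,"z":0.020,"wx":0,"wy":0,"wz":0}]'
python3 -m handwheel '[{"gripper":0.6,"x":0,"y":0,"z":0.001,"wx":0,"wy":0,"wz":0},{"gripper":0.6,"x":0,"y":0,"z":0.001,"wx":0,"wy":0,"wz":0}]'
```

```text
time_s: 6.42
position: [469.5, 225.9, 50.6]
tcp_rot: [-0.0, 0.147, 0.989, -0.0]
force: [-0.1, 1.1, -1.3]
opening: 0.701
finger_force: 20.0
time_s: 6.68
position: [469.6, 225.9, 49.7]
tcp_rot: [0.0, 0.147, 0.989, 0.0]
force: [-0.5, -0.4, -0.8]
opening: 0.704
finger_force: 20.0
```

```bash
python3 -m handwheel '[{"gripper":0.6,"x":0,"y":0,"z":0.001,"wx":0,"wy":0,"wz":0},{"gripper":0.6,"x":0,"y":0,"z":0.001,"wx":0,"wy":0,"wz":0}]'
python3 -m handwheel '[{"gripper":0.6,"x":0,"y":0,"z":0.0007,"wx":0,"wy":0,"wz":0},{"gripper":0.6,"x":0,"y":0,"z":0.0007,"wx":0,"wy":0,"wz":0}]'
```

```text
time_s: 6.92
position: [469.5, 225.9, 48.6]
tcp_rot: [-0.0, 0.147, 0.989, -0.0]
force: [0.0, -0.4, -0.8]
opening: 0.701
finger_force: 20.0
time_s: 7.18
position: [469.6, 225.9, 48.0]
tcp_rot: [0.0, 0.147, 0.989, 0.0]
force: [0.2, 0.2, 0.6]
opening: 0.704
finger_force: 20.0
```

```bash
python3 -m handwheel '[{"gripper":0.85,"x":0,"y":0,"z":0,"wx":0,"wy":0,"wz":0},{"gripper":0.85,"x":0,"y":0,"z":0,"wx":0,"wy":0,"wz":0},{"gripper":0.85,"x":0,"y":0,"z":-0.01,"wx":0,"wy":0,"wz":0},{"gripper":0.85,"x":0,"y":0,"z":-0.05,"wx":0,"wy":0,"wz":0},{"gripper":0.85,"x":0,"y":0,"z":-0.1,"wx":0,"wy":0,"wz":0}]'
python3 -m handwheel '[{"gripper":0.85,"x":-0.015,"y":-0.045,"z":0,"wx":0,"wy":0,"wz":0},{"gripper":0.85,"x":-0.03,"y":-0.1,"z":0,"wx":0,"wy":0,"wz":0},{"gripper":0.85,"x":-0.043,"y":-0.155,"z":0,"wx":0,"wy":0,"wz":0},{"gripper":0.85,"x":-0.057,"y":-0.21,"z":0,"wx":0,"wy":0,"wz":0},{"gripper":0.85,"x":-0.072,"y":-0.266,"z":0,"wx":0,"wy":0,"wz":0}]'
python3 -m handwheel '[{"gripper":0.8,"x":-0.015,"y":-0.055,"z":0,"wx":0,"wy":0,"wz":0},{"gripper":0.8,"x":-0.03,"y":-0.11,"z":0.02,"wx":0,"wy":0,"wz":0},{"gripper":0.8,"x":-0.043,"y":-0.165,"z":0.04,"wx":0,"wy":0,"wz":0},{"gripper":0.8,"x":-0.057,"y":-0.22,"z":0.06,"wx":0,"wy":0,"wz":0},{"gripper":0.8,"x":-0.072,"y":-0.266,"z":0.08,"wx":0,"wy":0,"wz":0}]'
python3 -c "
from h import *
ctrl.grab_frame('wrist');look('w5');print(to(453,-324.5,10), tool()[:3,3],ctrl.observe()['joints'])
cv2.imwrite('pics/top1.png',ctrl.grab_frame('top')[120:300,80:380])"
```

```text
time_s: 7.8
position: [469.1, 225.7, 149.2]
tcp_rot: [-0.001, 0.147, 0.989, -0.0]
force: [1.1, -0.6, 0.3]
opening: 0.852
finger_force: 0.0
time_s: 8.43
position: [460.7, -51.3, 148.8]
tcp_rot: [0.001, 0.147, 0.989, -0.0]
force: [0.9, 0.1, 0.3]
opening: 0.849
finger_force: 0.0
time_s: 9.05
position: [451.9, -327.3, 68.1]
tcp_rot: [0.0, 0.148, 0.989, -0.0]
force: [0.1, -0.4, -0.3]
opening: 0.797
finger_force: 0.0
[393. 383.] xy [ 632.8 -271.9] dia 105.8
[136. 327.] xy [ 503.  -480.7] dia 26.1
[267. 350.] xy [ 571.1 -388.3] dia 262.1
[474. 253.] xy [ 517.4 -192. ] dia 34.4
[291. 227.] xy [ 453.1 -325.5] dia 54.8
[441. 166.] xy [ 439.8 -208.1] dia 31.7
[553. 168.] xy [ 466.5 -124. ] dia 22.5
[-0.0004, 0.0043, 0.0568] [ 451.40200179 -328.50286154   66.76856991] [-7.12307950e-01  5.78355079e-01  1.75006219e+00 -5.14678909e-04
  8.13592852e-01 -1.98350001e+00]
```

View pics/top1.png

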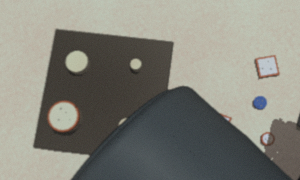

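The crop shows the largest tile sitting on its setter at (64,116), centred. The next tile (large) is at (453,-325).

```bash
python3 -m handwheel '[{"gripper":0.8,"x":-0.0005,"y":0.0035,"z":0.01,"wx":0,"wy":0,"wz":0},{"gripper":0.8,"x":-0.0005,"y":0.0035,"z":0.03,"wx":0,"wy":0,"wz":0},{"gripper":0.8,"x":-0.0005,"y":0.0035,"z":0.045,"wx":0,"wy":0,"wz":0},{"gripper":0.8,"x":-0.0005,"y":0.0035,"z":0.056,"wx":0,"wy":0,"wz":0},{"gripper":0.8,"x":-0.0005,"y":0.0035,"z":0.056,"wx":0,"wy":0,"wz":0}]'
python3 -m handwheel '[{"gripper":0.48,"x":0,"y":0,"z":0,"wx":0,"wy":0,"wz":0},{"gripper":0.48,"x":0,"y":0,"z":0,"wx":0,"wy":0,"wz":0},{"gripper":0.48,"x":0,"y":0,"z":0,"wx":0,"wy":0,"wz":0},{"gripper":0.48,"x":0,"y":0,"z":0,"wx":0,"wy":0,"wz":0}]'
```

```text
time_s: 9.82
position: [453.6, -321.2, 11.4]
tcp_rot: [-0.001, 0.147, 0.989, 0.0]
force: [0.1, 0.7, -0.5]
opening: 0.797
finger_force: 0.0
time_s: 10.32
position: [454.0, -322.1, 12.4]
tcp_rot: [0.0, 0.147, 0.989, -0.0]
force: [-0.1, 0.1, 4.7]
opening: 0.568
finger_force: 20.0
```

```bash
python3 -m handwheel '[{"gripper":0.48,"x":0,"y":0,"z":-0.02,"wx":0,"wy":0,"wz":0},{"gripper":0.48,"x":0,"y":0,"z":-0.05,"wx":0,"wy":0,"wz":0},{"gripper":0.48,"x":0,"y":0.01,"z":-0.08,"wx":0,"wy":0,"wz":0},{"gripper":0.48,"x":0,"y":0.035,"z":-0.1,"wx":0,"wy":0,"wz":0},{"gripper":0.48,"x":0,"y":0.07,"z":-0.1,"wx":0,"wy":0,"wz":0}]'
python3 -m handwheel '[{"gripper":0.48,"x":0,"y":0.045,"z":0,"wx":0,"wy":0,"wz":0},{"gripper":0.48,"x":0,"y":0.095,"z":0,"wx":0,"wy":0,"wz":0},{"gripper":0.48,"x":0.01,"y":0.145,"z":0,"wx":0,"wy":0,"wz":0},{"gripper":0.48,"x":0.012,"y":0.195,"z":0,"wx":0,"wy":0,"wz":0},{"gripper":0.48,"x":0.012,"y":0.24,"z":0,"wx":0,"wy":0,"wz":0}]'
python3 -m handwheel '[{"gripper":0.48,"x":0,"y":0.05,"z":0,"wx":0,"wy":0,"wz":0},{"gripper":0.48,"x":0.003,"y":0.1,"z":0,"wx":0,"wy":0,"wz":0},{"gripper":0.48,"x":0.01,"y":0.15,"z":0,"wx":0,"wy":0,"wz":0},{"gripper":0.48,"x":0.012,"y":0.2,"z":0,"wx":0,"wy":0,"wz":0},{"gripper":0.48,"x":0.012,"y":0.24,"z":0,"wx":0,"wy":0,"wz":0}]'
python3 -m handwheel '[{"gripper":0.48,"x":0,"y":0,"z":0.02,"wx":0,"wy":0,"wz":0},{"gripper":0.48,"x":0,"y":0,"z":0.04,"wx":0,"wy":0,"wz":0},{"gripper":0.48,"x":0,"y":0,"z":0.04,"wx":0,"wy":0,"wz":0}]'
python3 -c "
from h import *
print(to(590.5,211.5,49.4))"
```

```text
time_s: 10.95
position: [474.8, -254.9, 113.4]
tcp_rot: [0.001, 0.148, 0.989, -0.001]
force: [0.1, 0.6, -0.7]
opening: 0.569
finger_force: 20.0
time_s: 11.58
position: [532.7, -20.0, 111.9]
tcp_rot: [-0.0, 0.147, 0.989, 0.0]
force: [0.9, -0.5, -0.1]
opening: 0.575
finger_force: 20.0
time_s: 12.2
position: [591.1, 213.3, 111.8]
tcp_rot: [-0.0, 0.147, 0.989, -0.0]
force: [0.0, -0.4, -0.1]
opening: 0.573
finger_force: 20.0
time_s: 12.58
position: [589.7, 209.9, 69.6]
tcp_rot: [-0.002, 0.148, 0.989, -0.001]
force: [0.2, -0.1, 0.1]
opening: 0.572
finger_force: 20.0
[-0.0004, 0.0018, 0.0202]
```

```bash
python3 -m handwheel '[{"gripper":0.48,"x":0,"y":0.0015,"z":0.006,"wx":0,"wy":0,"wz":0},{"gripper":0.48,"x":0,"y":0.0015,"z":0.012,"wx":0,"wy":0,"wz":0},{"gripper":0.48,"x":0,"y":0.0015,"z":0.018,"wx":0,"wy":0,"wz":0},{"gripper":0.48,"x":0,"y":0.0015,"z":0.018,"wx":0,"wy":0,"wz":0}]'
python3 -m handwheel '[{"gripper":0.48,"x":0,"y":0,"z":0.001,"wx":0,"wy":0,"wz":0},{"gripper":0.48,"x":0,"y":0,"z":0.001,"wx":0,"wy":0,"wz":0}]'
python3 -m handwheel '[{"gripper":0.48,"x":0,"y":0,"z":0.001,"wx":0,"wy":0,"wz":0},{"gripper":0.48,"x":0,"y":0,"z":0.001,"wx":0,"wy":0,"wz":0}]'
```

```text
time_s: 13.08
position: [591.3, 212.6, 53.5]
tcp_rot: [-0.0, 0.147, 0.989, -0.0]
force: [-0.5, 0.4, -0.4]
opening: 0.574
finger_force: 20.0
time_s: 13.32
position: [591.6, 212.8, 53.1]
tcp_rot: [0.0, 0.147, 0.989, 0.0]
force: [0.3, -0.9, -0.4]
opening: 0.571
finger_force: 20.0
time_s: 13.58
position: [591.5, 212.7, 51.9]
tcp_rot: [-0.0, 0.147, 0.989, -0.0]
force: [-0.6, -0.8, 0.4]
opening: 0.569
finger_force: 20.0
```

```bash
python3 -m handwheel '[{"gripper":0.48,"x":0,"y":-0.001,"z":0.001,"wx":0,"wy":0,"wz":0},{"gripper":0.48,"x":0,"y":-0.001,"z":0.0015,"wx":0,"wy":0,"wz":0},{"gripper":0.48,"x":0,"y":-0.001,"z":0.0015,"wx":0,"wy":0,"wz":0}]'
python3 -m handwheel '[{"gripper":0.48,"x":0,"y":0,"z":0.0005,"wx":0,"wy":0,"wz":0},{"gripper":0.48,"x":0,"y":0,"z":0.0005,"wx":0,"wy":0,"wz":0}]'
```

```text
time_s: 13.95
position: [591.2, 211.8, 50.4]
tcp_rot: [-0.0, 0.147, 0.989, -0.0]
force: [-0.2, 0.2, -1.2]
opening: 0.571
finger_force: 20.0
time_s: 14.2
position: [591.2, 211.8, 49.9]
tcp_rot: [-0.0, 0.147, 0.989, -0.0]
force: [-0.1, -0.2, 0.2]
opening: 0.57
finger_force: 20.0
```

```bash
python3 -m handwheel '[{"gripper":0.48,"x":0,"y":0,"z":0.0005,"wx":0,"wy":0,"wz":0},{"gripper":0.48,"x":0,"y":0,"z":0.0005,"wx":0,"wy":0,"wz":0}]'
python3 -m handwheel '[{"gripper":0.48,"x":0,"y":0,"z":0.0005,"wx":0,"wy":0,"wz":0},{"gripper":0.48,"x":0,"y":0,"z":0.0005,"wx":0,"wy":0,"wz":0}]'
```

```text
time_s: 14.45
position: [591.3, 211.8, 49.5]
tcp_rot: [0.0, 0.147, 0.989, 0.0]
force: [-0.1, 0.4, -0.5]
opening: 0.569
finger_force: 20.0
time_s: 14.7
position: [591.3, 211.8, 49.4]
tcp_rot: [0.0, 0.147, 0.989, 0.0]
force: [-2.5, -1.1, 5.5]
opening: 0.572
finger_force: 20.0
```

Contact at exactly the predicted height. Releasing, then on to the medium tile.

```bash
python3 -m handwheel '[{"gripper":0.72,"x":0,"y":0,"z":0,"wx":0,"wy":0,"wz":0},{"gripper":0.72,"x":0,"y":0,"z":0,"wx":0,"wy":0,"wz":0},{"gripper":0.72,"x":0,"y":0,"z":-0.01,"wx":0,"wy":0,"wz":0},{"gripper":0.72,"x":0,"y":0,"z":-0.05,"wx":0,"wy":0,"wz":0},{"gripper":0.72,"x":0,"y":0,"z":-0.1,"wx":0,"wy":0,"wz":0}]'
python3 -m handwheel '[{"gripper":0.72,"x":-0.016,"y":-0.045,"z":0,"wx":0,"wy":0,"wz":0},{"gripper":0.72,"x":-0.035,"y":-0.1,"z":0,"wx":0,"wy":0,"wz":0},{"gripper":0.72,"x":-0.054,"y":-0.15,"z":0,"wx":0,"wy":0,"wz":0},{"gripper":0.72,"x":-0.073,"y":-0.2,"z":0,"wx":0,"wy":0,"wz":0},{"gripper":0.72,"x":-0.092,"y":-0.25,"z":0,"wx":0,"wy":0,"wz":0}]'
python3 -m handwheel '[{"gripper":0.66,"x":-0.019,"y":-0.05,"z":0,"wx":0,"wy":0,"wz":0},{"gripper":0.66,"x":-0.038,"y":-0.1,"z":0.01,"wx":0,"wy":0,"wz":0},{"gripper":0.66,"x":-0.057,"y":-0.155,"z":0.03,"wx":0,"wy":0,"wz":0},{"gripper":0.66,"x":-0.076,"y":-0.21,"z":0.05,"wx":0,"wy":0,"wz":0},{"gripper":0.66,"x":-0.095,"y":-0.269,"z":0.07,"wx":0,"wy":0,"wz":0}]'
python3 -c "
from h import *
ctrl.grab_frame('wrist');ctrl.grab_frame('wrist');look('w6');print(to(619,-339,10), tool()[:3,3])"
```

```text
time_s: 15.32
position: [590.8, 211.7, 150.0]
tcp_rot: [-0.001, 0.147, 0.989, -0.0]
force: [0.1, 0.7, 0.2]
opening: 0.717
finger_force: 0.0
time_s: 15.95
position: [606.4, -56.0, 149.8]
tcp_rot: [0.0, 0.147, 0.989, 0.0]
force: [1.7, 0.0, 0.7]
opening: 0.72
finger_force: 0.0
time_s: 16.58
position: [618.8, -338.6, 79.9]
tcp_rot: [0.0, 0.147, 0.989, -0.0]
force: [1.6, 0.0, 0.4]
opening: 0.659
finger_force: 0.0
[369. 385.] xy [ 805.4 -305.2] dia 110.7
[405. 327.] xy [ 746.9 -265.8] dia 25.5
[160. 327.] xy [ 681.4 -478.4] dia 25.5
[266. 351.] xy [ 748.3 -402.9] dia 270.0
[185. 244.] xy [ 611.3 -424. ] dia 42.4
[287. 225.] xy [ 619.7 -339.4] dia 43.6
[446. 154.] xy [ 601.3 -207.7] dia 54.8
[447.  35.] xy [ 519.7 -192.4] dia 33.3
[-0.0013, 0.0004, 0.0688] [ 617.75099465 -339.0357951    78.81627321]
```

```bash
python3 -m handwheel '[{"gripper":0.66,"x":-0.0015,"y":0.0005,"z":0.02,"wx":0,"wy":0,"wz":0},{"gripper":0.66,"x":-0.0015,"y":0.0005,"z":0.04,"wx":0,"wy":0,"wz":0},{"gripper":0.66,"x":-0.0015,"y":0.0005,"z":0.055,"wx":0,"wy":0,"wz":0},{"gripper":0.66,"x":-0.0015,"y":0.0005,"z":0.068,"wx":0,"wy":0,"wz":0},{"gripper":0.66,"x":-0.0015,"y":0.0005,"z":0.068,"wx":0,"wy":0,"wz":0}]'
python3 -m handwheel '[{"gripper":0.66,"x":0,"y":0,"z":0,"wx":0,"wy":0,"wz":0},{"gripper":0.66,"x":0,"y":0,"z":0,"wx":0,"wy":0,"wz":0}]'
```

```text
time_s: 17.35
position: [619.9, -336.1, 10.5]
tcp_rot: [-0.001, 0.147, 0.989, 0.0]
force: [0.2, 1.0, 0.3]
opening: 0.659
finger_force: 0.0
time_s: 17.6
position: [620.7, -336.9, 12.5]
tcp_rot: [0.001, 0.147, 0.989, -0.0]
force: [-0.3, 0.0, -0.7]
opening: 0.659
finger_force: 0.0
```

```bash
python3 -m handwheel '[{"gripper":0.66,"x":0.0005,"y":-0.0025,"z":0.001,"wx":0,"wy":0,"wz":0},{"gripper":0.36,"x":0.0005,"y":-0.0025,"z":0.001,"wx":0,"wy":0,"wz":0},{"gripper":0.36,"x":0.0005,"y":-0.0025,"z":0.001,"wx":0,"wy":0,"wz":0},{"gripper":0.36,"x":0.0005,"y":-0.0025,"z":0.001,"wx":0,"wy":0,"wz":0},{"gripper":0.36,"x":0.0005,"y":-0.0025,"z":0.001,"wx":0,"wy":0,"wz":0}]' 20
python3 -c "
from h import *
print(to(620,-338,112),to(453,93.2,112))"
```

```text
time_s: 18.23
position: [619.2, -338.9, 10.8]
tcp_rot: [0.0, 0.147, 0.989, -0.0]
force: [0.0, -0.4, 0.1]
opening: 0.443
finger_force: 20.0
[-0.0005, 0.0011, -0.1012] [0.2849, 0.3649, -0.1012]
```

Held (41 mm). Carrying to the medium setter.

```bash
python3 -m handwheel '[{"gripper":0.36,"x":0,"y":0,"z":-0.02,"wx":0,"wy":0,"wz":0},{"gripper":0.36,"x":0,"y":0,"z":-0.05,"wx":0,"wy":0,"wz":0},{"gripper":0.36,"x":0.005,"y":0.005,"z":-0.08,"wx":0,"wy":0,"wz":0},{"gripper":0.36,"x":0.02,"y":0.025,"z":-0.1,"wx":0,"wy":0,"wz":0},{"gripper":0.36,"x":0.045,"y":0.055,"z":-0.1,"wx":0,"wy":0,"wz":0}]'
python3 -m handwheel '[{"gripper":0.36,"x":0.03,"y":0.035,"z":0,"wx":0,"wy":0,"wz":0},{"gripper":0.36,"x":0.06,"y":0.075,"z":0,"wx":0,"wy":0,"wz":0},{"gripper":0.36,"x":0.09,"y":0.115,"z":0,"wx":0,"wy":0,"wz":0},{"gripper":0.36,"x":0.12,"y":0.155,"z":0,"wx":0,"wy":0,"wz":0},{"gripper":0.36,"x":0.14,"y":0.18,"z":0,"wx":0,"wy":0,"wz":0}]'
python3 -m handwheel '[{"gripper":0.36,"x":0.03,"y":0.04,"z":0,"wx":0,"wy":0,"wz":0},{"gripper":0.36,"x":0.06,"y":0.08,"z":0,"wx":0,"wy":0,"wz":0},{"gripper":0.36,"x":0.09,"y":0.115,"z":0,"wx":0,"wy":0,"wz":0},{"gripper":0.36,"x":0.1,"y":0.13,"z":0,"wx":0,"wy":0,"wz":0},{"gripper":0.36,"x":0.1,"y":0.13,"z":0,"wx":0,"wy":0,"wz":0}]'
python3 -m handwheel '[{"gripper":0.36,"x":0,"y":0,"z":0.02,"wx":0,"wy":0,"wz":0},{"gripper":0.36,"x":0,"y":0,"z":0.04,"wx":0,"wy":0,"wz":0},{"gripper":0.36,"x":0,"y":0,"z":0.04,"wx":0,"wy":0,"wz":0},{"gripper":0.36,"x":0,"y":0,"z":0.04,"wx":0,"wy":0,"wz":0}]'
python3 -c "
from h import *
print(to(453,93.2,47.8))"
```

```text
time_s: 18.85
position: [593.0, -273.5, 114.1]
tcp_rot: [0.002, 0.148, 0.989, -0.001]
force: [0.8, -0.1, -0.8]
opening: 0.446
finger_force: 20.0
time_s: 19.48
position: [510.2, -58.4, 112.1]
tcp_rot: [0.001, 0.147, 0.989, 0.0]
force: [0.5, 0.4, -0.1]
opening: 0.443
finger_force: 20.0
time_s: 20.1
position: [453.1, 94.2, 111.8]
tcp_rot: [0.001, 0.146, 0.989, 0.0]
force: [0.2, 0.6, -0.4]
opening: 0.442
finger_force: 20.0
time_s: 20.6
position: [453.6, 92.9, 71.6]
tcp_rot: [0.001, 0.148, 0.989, 0.0]
force: [-0.0, -1.0, -0.4]
opening: 0.445
finger_force: 20.0
[0.0007, 0.0001, 0.0238]
```

```bash
python3 -m handwheel '[{"gripper":0.36,"x":0.0005,"y":0,"z":0.008,"wx":0,"wy":0,"wz":0},{"gripper":0.36,"x":0.0005,"y":0,"z":0.016,"wx":0,"wy":0,"wz":0},{"gripper":0.36,"x":0.0005,"y":0,"z":0.022,"wx":0,"wy":0,"wz":0},{"gripper":0.36,"x":0.0005,"y":0,"z":0.022,"wx":0,"wy":0,"wz":0},{"gripper":0.36,"x":0.0005,"y":0,"z":0.022,"wx":0,"wy":0,"wz":0}]'
python3 -m handwheel '[{"gripper":0.36,"x":0,"y":0,"z":0.001,"wx":0,"wy":0,"wz":0},{"gripper":0.36,"x":0,"y":0,"z":0.001,"wx":0,"wy":0,"wz":0}]'
```

```text
time_s: 21.22
position: [452.5, 93.5, 48.8]
tcp_rot: [-0.0, 0.147, 0.989, -0.0]
force: [-0.1, -0.7, -0.2]
opening: 0.441
finger_force: 20.0
time_s: 21.48
position: [452.4, 93.5, 47.8]
tcp_rot: [0.0, 0.147, 0.989, 0.0]
force: [-0.2, -0.2, -0.2]
opening: 0.443
finger_force: 20.0
```

```bash
python3 -m handwheel '[{"gripper":0.36,"x":0,"y":0,"z":0.0004,"wx":0,"wy":0,"wz":0},{"gripper":0.36,"x":0,"y":0,"z":0.0004,"wx":0,"wy":0,"wz":0}]'
python3 -m handwheel '[{"gripper":0.6,"x":0,"y":0,"z":0,"wx":0,"wy":0,"wz":0},{"gripper":0.6,"x":0,"y":0,"z":0,"wx":0,"wy":0,"wz":0},{"gripper":0.6,"x":0,"y":0,"z":-0.01,"wx":0,"wy":0,"wz":0},{"gripper":0.6,"x":0,"y":0,"z":-0.05,"wx":0,"wy":0,"wz":0},{"gripper":0.6,"x":0,"y":0,"z":-0.09,"wx":0,"wy":0,"wz":0}]'
python3 -m handwheel '[{"gripper":0.52,"x":-0.012,"y":-0.045,"z":0,"wx":0,"wy":0,"wz":0},{"gripper":0.52,"x":-0.025,"y":-0.095,"z":0,"wx":0,"wy":0,"wz":0},{"gripper":0.52,"x":-0.038,"y":-0.145,"z":0,"wx":0,"wy":0,"wz":0},{"gripper":0.52,"x":-0.05,"y":-0.195,"z":0,"wx":0,"wy":0,"wz":0},{"gripper":0.52,"x":-0.063,"y":-0.245,"z":0.02,"wx":0,"wy":0,"wz":0}]'
python3 -m handwheel '[{"gripper":0.52,"x":-0.013,"y":-0.046,"z":0.02,"wx":0,"wy":0,"wz":0},{"gripper":0.52,"x":-0.013,"y":-0.046,"z":0.05,"wx":0,"wy":0,"wz":0},{"gripper":0.52,"x":-0.013,"y":-0.046,"z":0.05,"wx":0,"wy":0,"wz":0},{"gripper":0.52,"x":-0.013,"y":-0.046,"z":0.05,"wx":0,"wy":0,"wz":0}]'
python3 -c "
from h import *
look('w7');print(to(440,-207,10.5), tool()[:3,3])"
```

```text
time_s: 21.72
position: [452.5, 93.5, 47.7]
tcp_rot: [0.0, 0.147, 0.989, 0.0]
force: [-1.4, -0.2, 6.1]
opening: 0.442
finger_force: 20.0
time_s: 22.35
position: [452.3, 93.5, 138.9]
tcp_rot: [-0.0, 0.147, 0.989, -0.0]
force: [-1.0, 1.0, 0.2]
opening: 0.601
finger_force: 0.0
time_s: 22.98
position: [441.9, -161.3, 118.8]
tcp_rot: [0.002, 0.147, 0.989, -0.001]
force: [0.3, 0.0, 0.4]
opening: 0.521
finger_force: 0.0
time_s: 23.48
position: [440.8, -206.8, 68.5]
tcp_rot: [0.0, 0.147, 0.989, -0.0]
force: [-1.1, -0.1, 0.3]
opening: 0.518
finger_force: 0.0
[342. 383.] xy [ 608.8 -196.7] dia 110.8
[380. 327.] xy [ 555.8 -153.3] dia 22.5
[185. 328.] xy [ 506.7 -316. ] dia 22.8
[271. 350.] xy [ 565.1 -258.9] dia 254.9
[283. 225.] xy [ 439.6 -206.6] dia 31.4
[425. 220.] xy [ 468.5 -100.4] dia 55.2
[0.001, -0.0004, 0.0582] [ 440.98485816 -206.85087186   68.65732634]
```

```bash
python3 -m handwheel '[{"gripper":0.52,"x":0.001,"y":0,"z":0.02,"wx":0,"wy":0,"wz":0},{"gripper":0.52,"x":0.001,"y":0,"z":0.04,"wx":0,"wy":0,"wz":0},{"gripper":0.52,"x":0.001,"y":0,"z":0.0575,"wx":0,"wy":0,"wz":0},{"gripper":0.52,"x":0.001,"y":0,"z":0.0575,"wx":0,"wy":0,"wz":0},{"gripper":0.52,"x":0.001,"y":0,"z":0.0575,"wx":0,"wy":0,"wz":0}]'
python3 -m handwheel '[{"gripper":0.22,"x":0,"y":0,"z":0,"wx":0,"wy":0,"wz":0},{"gripper":0.22,"x":0,"y":0,"z":0,"wx":0,"wy":0,"wz":0},{"gripper":0.22,"x":0,"y":0,"z":0,"wx":0,"wy":0,"wz":0},{"gripper":0.22,"x":0,"y":0,"z":0,"wx":0,"wy":0,"wz":0},{"gripper":0.22,"x":0,"y":0,"z":0,"wx":0,"wy":0,"wz":0}]' 20
python3 -c "
from h import *
print(to(440,-207,110),to(589.5,83,110))"
```

```text
time_s: 24.15
position: [440.0, -206.8, 11.0]
tcp_rot: [0.001, 0.147, 0.989, -0.0]
force: [0.4, -0.3, 0.5]
opening: 0.522
finger_force: 0.0
time_s: 24.78
position: [439.6, -206.8, 10.2]
tcp_rot: [0.0, 0.147, 0.989, -0.0]
force: [-1.1, 1.0, 7.1]
opening: 0.313
finger_force: 20.0
[-0.0005, -0.0001, -0.0998] [-0.059, 0.3209, -0.0998]
```

Held (29 mm). Heading to the small setter, with one close look on the way.

```bash
python3 -m handwheel '[{"gripper":0.22,"x":0,"y":0,"z":-0.02,"wx":0,"wy":0,"wz":0},{"gripper":0.22,"x":0,"y":0,"z":-0.05,"wx":0,"wy":0,"wz":0},{"gripper":0.22,"x":0,"y":0.01,"z":-0.08,"wx":0,"wy":0,"wz":0},{"gripper":0.22,"x":-0.005,"y":0.03,"z":-0.1,"wx":0,"wy":0,"wz":0},{"gripper":0.22,"x":-0.02,"y":0.06,"z":-0.1,"wx":0,"wy":0,"wz":0}]'
python3 -m handwheel '[{"gripper":0.22,"x":-0.02,"y":0.04,"z":0,"wx":0,"wy":0,"wz":0},{"gripper":0.22,"x":-0.04,"y":0.08,"z":0,"wx":0,"wy":0,"wz":0},{"gripper":0.22,"x":-0.06,"y":0.12,"z":0,"wx":0,"wy":0,"wz":0},{"gripper":0.22,"x":-0.07,"y":0.15,"z":0,"wx":0,"wy":0,"wz":0},{"gripper":0.22,"x":-0.07,"y":0.15,"z":0,"wx":0,"wy":0,"wz":0}]'
python3 -c "
from h import *
look('w8',37);print(to(589,83,110))"
```

```text
time_s: 25.4
position: [476.7, -155.2, 111.4]
tcp_rot: [0.001, 0.148, 0.989, -0.0]
force: [0.5, -0.7, -0.2]
opening: 0.312
finger_force: 20.0
time_s: 26.02
position: [587.2, -30.6, 109.5]
tcp_rot: [-0.0, 0.146, 0.989, 0.0]
force: [-0.3, 0.5, 0.8]
opening: 0.315
finger_force: 20.0
[282. 360.] xy [723.1 -71.9] dia 67.6
[483. 363.] xy [789.9 117.4] dia 64.0
[ 85. 366.] xy [ 678.5 -265.3] dia 68.9
[283. 284.] xy [644.1 -47.8] dia 57.2
[421. 182.] xy [588.   82.7] dia 26.4
[539.  12.] xy [489.6 190.6] dia 18.9
[406.   6.] xy [462.7  95.5] dia 17.3
[188. 157.] xy [537.3 -86. ] dia 286.9
[0.0309, 0.1104, -0.0005]
```

View pics/w8.png

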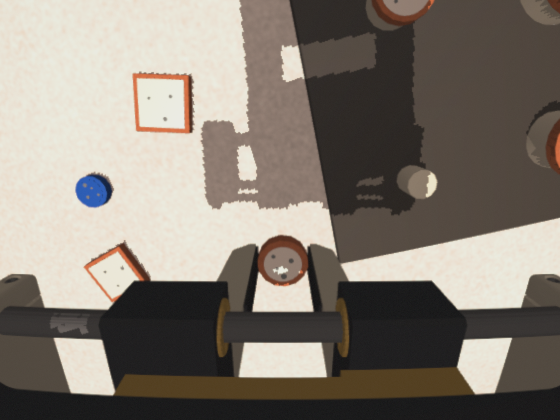

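The small setter is at (421,182), half in shadow, and the tile is held level at (283,260). The setter measures (588,83) here against (589,83) from the top camera, so I'm placing at (589,83.3).

```bash
python3 -m handwheel '[{"gripper":0.22,"x":0.01,"y":0.035,"z":0,"wx":0,"wy":0,"wz":0},{"gripper":0.22,"x":0.02,"y":0.075,"z":0,"wx":0,"wy":0,"wz":0},{"gripper":0.22,"x":0.031,"y":0.11,"z":0.01,"wx":0,"wy":0,"wz":0},{"gripper":0.22,"x":0.031,"y":0.11,"z":0.03,"wx":0,"wy":0,"wz":0},{"gripper":0.22,"x":0.031,"y":0.11,"z":0.04,"wx":0,"wy":0,"wz":0}]'
python3 -m handwheel '[{"gripper":0.22,"x":0,"y":0,"z":0,"wx":0,"wy":0,"wz":0},{"gripper":0.22,"x":0,"y":0,"z":0,"wx":0,"wy":0,"wz":0}]'
python3 -c "
from h import *
print(to(589,83.3,47.2))"
```

```text
time_s: 26.7
position: [588.2, 81.4, 69.0]
tcp_rot: [-0.001, 0.148, 0.989, -0.0]
force: [0.3, 0.2, 0.1]
opening: 0.312
finger_force: 20.0
time_s: 26.95
position: [589.4, 81.5, 70.5]
tcp_rot: [0.0, 0.148, 0.989, 0.0]
force: [-0.2, 0.6, 0.9]
opening: 0.312
finger_force: 20.0
[0.0009, 0.0016, 0.0233]
```

```bash
python3 -m handwheel '[{"gripper":0.22,"x":0.0008,"y":0.0016,"z":0.008,"wx":0,"wy":0,"wz":0},{"gripper":0.22,"x":0.0008,"y":0.0016,"z":0.016,"wx":0,"wy":0,"wz":0},{"gripper":0.22,"x":0.0008,"y":0.0016,"z":0.021,"wx":0,"wy":0,"wz":0},{"gripper":0.22,"x":0.0008,"y":0.0016,"z":0.021,"wx":0,"wy":0,"wz":0},{"gripper":0.22,"x":0.0008,"y":0.0016,"z":0.021,"wx":0,"wy":0,"wz":0}]'
python3 -m handwheel '[{"gripper":0.22,"x":0,"y":0,"z":0.001,"wx":0,"wy":0,"wz":0},{"gripper":0.22,"x":0,"y":0,"z":0.001,"wx":0,"wy":0,"wz":0}]'
```

```text
time_s: 27.58
position: [588.9, 84.0, 48.9]
tcp_rot: [0.0, 0.147, 0.989, 0.0]
force: [0.2, -0.2, -1.0]
opening: 0.316
finger_force: 20.0
time_s: 27.82
position: [588.8, 83.9, 47.9]
tcp_rot: [0.0, 0.147, 0.989, 0.0]
force: [0.4, 0.8, -0.3]
opening: 0.313
finger_force: 20.0
```

```bash
python3 -m handwheel '[{"gripper":0.22,"x":0,"y":-0.0005,"z":0.0007,"wx":0,"wy":0,"wz":0},{"gripper":0.22,"x":0,"y":-0.0005,"z":0.0007,"wx":0,"wy":0,"wz":0}]'
python3 -m handwheel '[{"gripper":0.22,"x":0,"y":0,"z":0.0003,"wx":0,"wy":0,"wz":0},{"gripper":0.22,"x":0,"y":0,"z":0.0003,"wx":0,"wy":0,"wz":0}]'
```

```text
time_s: 28.08
position: [588.8, 83.5, 47.3]
tcp_rot: [0.0, 0.147, 0.989, 0.0]
force: [-0.5, 1.8, 0.9]
opening: 0.314
finger_force: 20.0
time_s: 28.32
position: [588.7, 83.5, 47.2]
tcp_rot: [0.0, 0.147, 0.989, 0.0]
force: [-1.1, 0.8, 5.4]
opening: 0.312
finger_force: 20.0
```

Contact. Releasing, retreating upwards and then to the right, and checking from the top and side.

```bash
python3 -m handwheel '[{"gripper":0.5,"x":0,"y":0,"z":0,"wx":0,"wy":0,"wz":0},{"gripper":0.5,"x":0,"y":0,"z":0,"wx":0,"wy":0,"wz":0},{"gripper":0.5,"x":0,"y":0,"z":-0.01,"wx":0,"wy":0,"wz":0},{"gripper":0.5,"x":0,"y":0,"z":-0.05,"wx":0,"wy":0,"wz":0},{"gripper":0.5,"x":0,"y":0,"z":-0.1,"wx":0,"wy":0,"wz":0}]'
python3 -m handwheel '[{"gripper":0.5,"x":-0.01,"y":-0.04,"z":-0.03,"wx":0,"wy":0,"wz":0},{"gripper":0.5,"x":-0.02,"y":-0.09,"z":-0.06,"wx":0,"wy":0,"wz":0},{"gripper":0.5,"x":-0.03,"y":-0.14,"z":-0.08,"wx":0,"wy":0,"wz":0},{"gripper":0.5,"x":-0.04,"y":-0.19,"z":-0.1,"wx":0,"wy":0,"wz":0},{"gripper":0.5,"x":-0.05,"y":-0.24,"z":-0.1,"wx":0,"wy":0,"wz":0}]'
python3 -m handwheel '[{"gripper":0.5,"x":0,"y":-0.05,"z":0,"wx":0,"wy":0,"wz":0},{"gripper":0.5,"x":0,"y":-0.1,"z":0,"wx":0,"wy":0,"wz":0},{"gripper":0.5,"x":0,"y":-0.15,"z":0,"wx":0,"wy":0,"wz":0},{"gripper":0.5,"x":0,"y":-0.15,"z":0,"wx":0,"wy":0,"wz":0}]'
python3 - <<'E'
from h import *
t=ctrl.grab_frame("top"); s=ctrl.grab_frame("side")
cv2.imwrite("pics/top2.png",t)
cv2.imwrite("pics/both.png",np.vstack([cv2.resize(t[130:290,100:370],(780,300)),cv2.resize(s[130:290,180:360],(780,300))]))
lab=cv2.cvtColor(cv2.GaussianBlur(t,(3,3),0),cv2.COLOR_BGR2LAB)
m=(lab[...,0]>80).astype(np.uint8); sh=np.zeros_like(m); cv2.fillConvexPoly(sh,np.array([[138,154],[249,164],[236,277],[118,265]]),1)
for c in cv2.findContours(m&sh,0,1)[0]:
    if cv2.contourArea(c)<40: continue
    q=cast("top",c.reshape(-1,2),47)[:,:2].astype(np.float32); M=cv2.moments(q); print(np.round([M['m10']/M['m00'],M['m01']/M['m00']],1),2*(cv2.contourArea(q)/np.pi)**.5)
E
```

```text
time_s: 28.95
position: [588.2, 83.4, 147.9]
tcp_rot: [-0.001, 0.147, 0.989, -0.0]
force: [1.2, 0.0, -0.0]
opening: 0.501
finger_force: 0.0
time_s: 29.58
position: [566.7, -162.5, 249.3]
tcp_rot: [0.002, 0.147, 0.989, -0.0]
force: [0.8, 0.3, 0.7]
opening: 0.5
finger_force: 0.0
time_s: 30.08
position: [521.6, -306.8, 247.3]
tcp_rot: [0.0, 0.149, 0.989, -0.0]
force: [0.3, 0.0, -0.8]
opening: 0.501
finger_force: 0.0
[416.7  39.2] 43.62537194223572
[454.   92.8] 41.462130057144435
[468.6 226.3] 65.23689540838893
[590.4  82.8] 29.807761102384163
[592.1 211.6] 53.21617870422337
```

View pics/both.png

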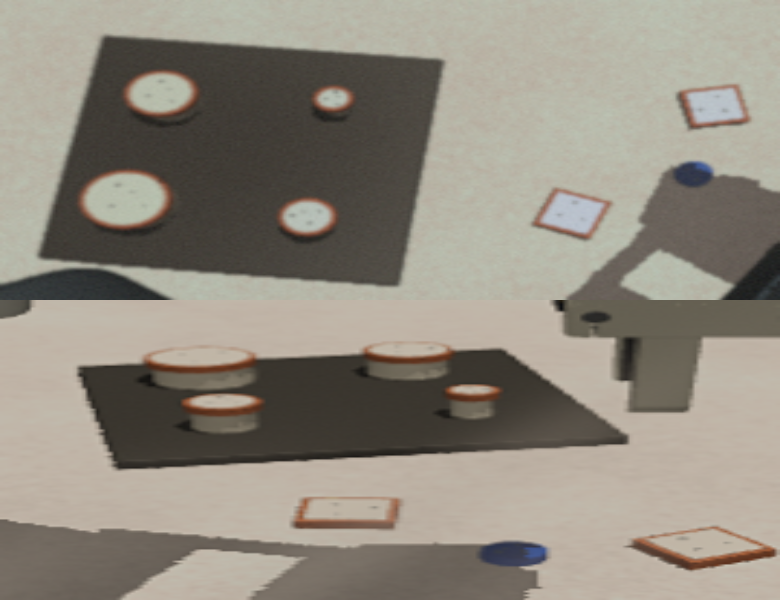

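Both views show all four tiles flat and centred on their setters: (160,93), (333,98), (125,199) and (307,217) in the upper half. The top camera measures them within 2 mm of the setter axes, and the squares have not moved. Handing in.

```bash
python3 -c "
from bench import ctrl
print(ctrl.job_done())"
```

```text
the job is handed in; nothing more can be done
None
```

I put all four round tiles flat, glazed side up, on the setters of their own size, within about 2 mm of centre by the top camera; the squares stayed where they were, and I handed the job in at about 30 s with no verdict returned.

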